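# Dress the balance rack with four hanging pots

### The job

Hang the four white pots by their hooks on the tipping bar of the balance rack: first the two large ones, one on the outermost place at each end, and only then the two small ones, one on the inner place at each side. Let each pot's weight down gently so that the bar never tips right over towards its stops, and leave it hanging level and at rest with all four pots on it; do not disturb the other things on the table.

Things in the scene. Friction and masses are not known exactly. Their poses are not given: they have to be found in the camera images.
- rack: The balance rack, fixed: dark wooden foot 150 x 220 x 14 mm with a post 34 mm wide and 281 mm high, 28 to 52 mm behind (+x of) the rod. Origin: on the table under the rod's middle; x points to the back (the pots come from -x), y along the level rod to the left.
- bar (a joint): Tilt of the pivoting rod about the rack's x axis (rad): 0 level, positive with the left (+y) end up, stops at +-0.42. A brass bob under the pivot brings it back to level: about 1.04 N m per rad, lightly damped. One large pot alone on an outer seat tips it about 0.18 rad (seat sinks 28 mm); one small pot alone on an inner seat about 0.05 rad (4 mm).
- pivot (a point): Pivot of the rod, on its axis, 250 mm above the table. The rod is steel, 12 mm thick and 390 mm long, along the rack's y; under the pivot hangs its brass bob, 50 mm thick, bottom 90 mm above the table.
- seat_outer_left (a point): The outer left seat of the rod: point on the rod's axis at y = 160 mm from the pivot (left is +y), midway between two brass collars (23 mm thick) that leave 26 mm between them for a strap. It moves with the rod; axes as the rod's.
- seat_inner_left (a point): The inner left seat of the rod: point on the rod's axis at y = 75 mm from the pivot (left is +y), midway between two brass collars (23 mm thick) that leave 26 mm between them for a strap. It moves with the rod; axes as the rod's.
- seat_inner_right (a point): The inner right seat of the rod: point on the rod's axis at y = -75 mm from the pivot (left is +y), midway between two brass collars (23 mm thick) that leave 26 mm between them for a strap. It moves with the rod; axes as the rod's.
- seat_outer_right (a point): The outer right seat of the rod: point on the rod's axis at y = -160 mm from the pivot (left is +y), midway between two brass collars (23 mm thick) that leave 26 mm between them for a strap. It moves with the rod; axes as the rod's.
- large_1: One of two alike large pots: open round white enamel pot 72 mm across, 60 mm high, with a steel strap hook and wooden grip above, 159 mm tall in all, about 120 g (-10 to +15 %). Origin: centre of the underside, z up. The strap, 14 mm wide, rises from the rim at -x, leans in to x = -15 mm and bends over the axis to a tip at x = +15 mm; the hook is open to +x below the tip.
- large_1_hook (a point): Point under the crown of this large pot's hook, on the pot's axis, 110 mm above the underside; the rod's axis comes here when hung. Tip's lower end 99 mm, rim 60 mm up: bring the rod in between from the pot's +x side, about 26 mm below this point (pot moves towards its own +x), then lower the pot.
- large_1_grip (a point): Point in the wooden grip of this large pot, on the pot's axis, 144 mm above the underside: a good place for the TCP. The grip is a block 14 (x) x 26 (y) x 34 (z) mm with faces square to the pot's x and y, from 125 to 159 mm up.
- large_2: One of two alike large pots: open round white enamel pot 72 mm across, 60 mm high, with a steel strap hook and wooden grip above, 159 mm tall in all, about 120 g (-10 to +15 %). Origin: centre of the underside, z up. The strap, 14 mm wide, rises from the rim at -x, leans in to x = -15 mm and bends over the axis to a tip at x = +15 mm; the hook is open to +x below the tip.
- large_2_hook (a point): Point under the crown of this large pot's hook, on the pot's axis, 110 mm above the underside; the rod's axis comes here when hung. Tip's lower end 99 mm, rim 60 mm up: bring the rod in between from the pot's +x side, about 26 mm below this point (pot moves towards its own +x), then lower the pot.
- large_2_grip (a point): Point in the wooden grip of this large pot, on the pot's axis, 144 mm above the underside: a good place for the TCP. The grip is a block 14 (x) x 26 (y) x 34 (z) mm with faces square to the pot's x and y, from 125 to 159 mm up.
- small_1: One of two alike small pots: open round white enamel pot 54 mm across, 42 mm high, with a steel strap hook and wooden grip above, 141 mm tall in all, about 70 g (-10 to +15 %). Origin: centre of the underside, z up. The strap, 14 mm wide, rises from the rim at -x, leans in to x = -15 mm and bends over the axis to a tip at x = +15 mm; the hook is open to +x below the tip.
- small_1_hook (a point): Point under the crown of this small pot's hook, on the pot's axis, 92 mm above the underside; the rod's axis comes here when hung. Tip's lower end 81 mm, rim 42 mm up: bring the rod in between from the pot's +x side, about 26 mm below this point (pot moves towards its own +x), then lower the pot.
- small_1_grip (a point): Point in the wooden grip of this small pot, on the pot's axis, 126 mm above the underside: a good place for the TCP. The grip is a block 14 (x) x 26 (y) x 34 (z) mm with faces square to the pot's x and y, from 107 to 141 mm up.
- small_2: One of two alike small pots: open round white enamel pot 54 mm across, 42 mm high, with a steel strap hook and wooden grip above, 141 mm tall in all, about 70 g (-10 to +15 %). Origin: centre of the underside, z up. The strap, 14 mm wide, rises from the rim at -x, leans in to x = -15 mm and bends over the axis to a tip at x = +15 mm; the hook is open to +x below the tip.
- small_2_hook (a point): Point under the crown of this small pot's hook, on the pot's axis, 92 mm above the underside; the rod's axis comes here when hung. Tip's lower end 81 mm, rim 42 mm up: bring the rod in between from the pot's +x side, about 26 mm below this point (pot moves towards its own +x), then lower the pot.
- small_2_grip (a point): Point in the wooden grip of this small pot, on the pot's axis, 126 mm above the underside: a good place for the TCP. The grip is a block 14 (x) x 26 (y) x 34 (z) mm with faces square to the pot's x and y, from 107 to 141 mm up.
- shaker: Bystander: dark figure-shaped shaker, 38 mm across, 78 mm high; origin under its middle.
- cutter_red: Bystander: red cookie cutter, 47 x 52 x 21 mm; origin under its middle.
- timer: Bystander: red and white kitchen timer, 65 mm across, 53 mm high; origin under its middle.
- spice: Bystander: spice jar with dark cap, 44 mm across, 105 mm high; origin under its middle.

How it is judged:
By the outcome, as a careful person would: the job done as asked, in the order asked, and still so for the second after the job is handed in, with the robot touching nothing.
It also fails if it takes over 72 s, if anything falls off the work surface, if the arm or the gripper's body presses on something with over 40 N, if the wrist force passes 120 N, or if a joint passes its speed limit or range.

### The arm

A 7-joint arm with a two-finger parallel gripper is mounted at the origin on a cart in front of the work surface, level with it; the furniture and walls round the work are solid. World frame = base frame: x ahead of the robot, y to its left, z up, the work surface at z = 0. Lengths are in m, angles in rad, forces in N, time in s.
With the tool pointing down it reaches from about 0.425 to 0.875 m from the base axis. Payload 4.7 kg.
Tool frame: the origin (TCP) lies between the finger pads, 19 mm behind the fingertips; this is the grasp point; z points along the fingers, y is the line along which they close (so a half turn about z gives the same grasp; the last joint's range is limited). The gripper opens to 87 mm and grips with 3 to 60 N. Pads are 19 mm wide; open, the fingers measure 117 mm over their backs; the gripper's body (75 mm by 190 mm) begins 51 mm behind the grasp point.
Start: joints at [-1.168, 0.321, -0.07, 1.45, 0.023, 1.371, -0.057], TCP at [0.246, 0.601, 0.241] pointing down, gripper open.
Joint ranges: [-2.86, 2.86], [-0.3, 2.09], [-1.38, 1.24], [0.06, 2.45], [-1.56, 4.7], [0.09, 2.05], [-2.69, 2.69]. Speed limits (rad/s): [2.57, 2.57, 3.14, 3.14, 3.14, 3.14, 3.14].

### API

Orientations are given as a rotation vector (axis times angle).
In Python, from bench import ctrl gives the robot as it stands.
- The arm moves only by the shell command python3 -m jog 'ROWS' [FORCE]. ROWS is JSON, a list that holds one entry, the list of rows, each a list of 7 numbers: the shift along the tool's x, y, z in mm, then the turn, a rotation vector about the tool's x, y, z in degrees, then the finger opening in mm, from 0 to 87. A call has 1 to 10 rows; each row is the pose to reach, as a shift and turn from the pose commanded when the call began, along the tool's axes at that moment; what a row does not reach only later rows make up. A row lasts 1/10 s, in which the tool goes at most 50 mm and 8.59 degrees, less where a joint would pass 70% of its speed; a pose out of reach is approached as far as the arm can. A call with a gripper value outside its range is refused whole. The fingers move at their own pace and stop on an object; FORCE is the grip in N (left out, the last holds). Time passes only in rows, so rows that repeat a pose let the fingers close. It gives the time, the measured TCP pose, the force, the opening and the grip force at its end, in the units of the state.
- ctrl.get_state(): the state, without advancing time (a new reading comes with each control period).
- ctrl.get_image(name): name is "side" or "top"; returns a dict with "image" (420x560x3 uint8, red, green, blue), "depth" (420x560 float32, m along the optical axis (not along the pixel's ray), 0 where there is no reading), "fov_y" (degrees; the focal length in pixels is half the picture's height over the tangent of half this angle, whatever the lens; pixels are square), "cx", "cy" (the principal point, pixels), "k1" (the pictures are not rectified: a ray, as slopes to the right and down, at radius r is drawn at 1 + k1 r^2 times it, then the intrinsics apply), "rvec" (rotation vector, rad) and "tvec" (3), from world to camera coordinates, as OpenCV has them. Camera axes: x right, y down, z forward; pixel columns grow to the right and rows downward; lengths in m; the calibration is good to about 2 mm. A picture is of the moment at which its call begins.
- ctrl.close_job(): hands the job in; it is judged then, once.
The state is a dict: "time": time; "joint_positions": joint angles; "qd": joint speeds; "joint_torque": joint torques, N m; "position": TCP position; "tool_rot": TCP orientation; "ft_force": force on the tool from outside, world axes, zero at the start; "torque": the same for the moment, N m; "grip_width": opening from 0.0 (shut) to 1.0 (fully open); "grip_force": force on a finger pad.
Only numpy, scipy, OpenCV 4.12 (cv2) and the standard library are available. Lean on these libraries where they do the work, as an engineer would, in place of code of your own. Each camera call takes 0.05 s, during which the arm holds its last target. There are 200 camera calls.

## Working session

There is one attempt and no reset: what is moved stays moved. The work goes in short steps, Python scripts to look and compute and a shell command to move; the robot and the scene stay as the last step left them, time stands still between calls to the robot, and variables do not carry over. Pictures are saved under pics/ and viewed, at most 10 in all, crops included, and the job is handed in when it is done.

```bash
ls; mkdir -p pics; cat > h.py <<'E'
import numpy as np, cv2
from bench import ctrl
def get(n):
    return ctrl.get_image(n)
def cam(o):
    h=o["image"].shape[0]; f=h/2/np.tan(np.radians(o["fov_y"])/2)
    R=cv2.Rodrigues(np.array(o["rvec"],float))[0]; t=np.array(o["tvec"],float).ravel()
    return f,R,t
def cloud(o):
    f,R,t=cam(o); H,W=o["depth"].shape
    u,v=np.meshgrid(np.arange(W),np.arange(H))
    K=np.array([[f,0,o["cx"]],[0,f,o["cy"]],[0,0,1.]])
    p=cv2.undistortPoints(np.stack([u,v],-1).reshape(-1,1,2).astype(float),K,np.array([o["k1"],0,0,0,0.])).reshape(H,W,2)
    d=o["depth"].astype(float)
    X=np.dstack([p[...,0]*d,p[...,1]*d,d])
    P=(X-t)@R; P[d<=0]=np.nan
    return P
def save(o,name): cv2.imwrite("pics/"+name,o["image"][...,::-1])
E
python3 - <<'E'
from h import *
for n in("side","top"):
    o=get(n); save(o,n+"0.png"); np.savez(n+"0.npz",P=cloud(o),I=o["image"])
    f,R,t=cam(o); print(n,f,o["k1"],-R.T@t, R[2])
s=ctrl.get_state(); print(s)
E
```

```text
pics
side 479.44084749635283 -0.025364156629943502 [-0.29252829 -0.5983425   0.8859783 ] [ 0.64836094  0.50300375 -0.57150268]
top 467.22739317558563 -0.10996678401581503 [ 0.33350259 -0.00779254  1.76381368] [ 0.12056995  0.01992956 -0.99250476]
{'time': 0.1, 'joint_positions': array([-1.16786741,  0.32174267, -0.07007751,  1.45154078,  0.02257201,
        1.3707761 , -0.05688284]), 'qd': array([-0.00035141, -0.00109735,  0.00205911, -0.00277343,  0.00116264,
        0.00057897,  0.00151484]), 'joint_torque': array([ 5.62191497e-05, -4.92569947e+01, -4.05807188e-01, -3.13399994e+01,
       -6.42835326e-02,  3.94646998e-02,  7.00328542e-05]), 'position': array([0.24628541, 0.60104722, 0.24028094]), 'tool_rot': array([-6.06830634e-01, -3.08216236e+00,  2.60790857e-03]), 'ft_force': array([-1.4424404 ,  0.02859804,  0.46838353]), 'torque': array([ 0.06189393, -0.04044599,  0.02466088]), 'grip_force': 0.0, 'grip_width': 1.0041305236242832}
```

View pics/side0.png

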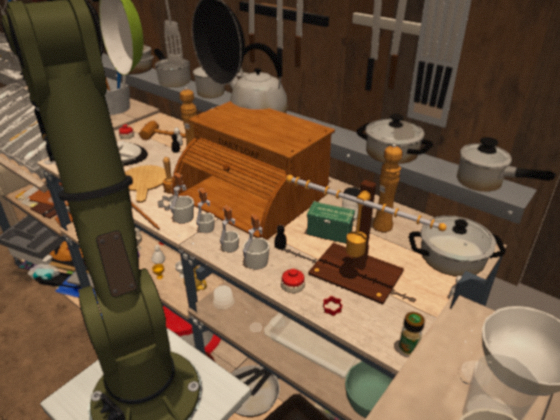

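View pics/top0.png

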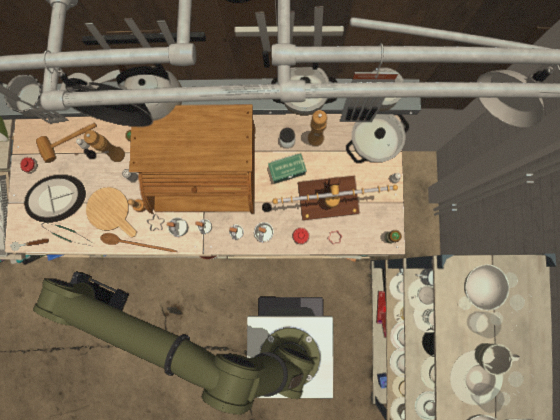

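```bash
python3 - <<'E'
from h import *
S=np.load("side0.npz");T=np.load("top0.npz")
a=cv2.resize(S["I"][150:285,150:290],None,fx=4.2,fy=4.2,interpolation=cv2.INTER_CUBIC)
cv2.imwrite("pics/c1.png",a[...,::-1])
for nm,D,px in(("side",S,[(180,208),(205,218),(230,238),(256,252)]),("top",T,[(177,227),(205,226),(237,232),(263,232)])):
    P=D["P"]
    for c in px:
        print(nm,c,P[c[1],c[0]].round(3))
# grips: points 0.105<z<0.17 near pots
P=np.vstack([S["P"].reshape(-1,3)]);C=S["I"].reshape(-1,3)
m=(P[:,2]>.11)&(P[:,2]<.17)&(P[:,0]>.38)&(P[:,0]<.56)&(P[:,1]<.5)&(P[:,1]>.0)
import scipy.cluster.hierarchy as hc
Q=P[m];l=hc.fclusterdata(Q,.02,'distance')
for k in set(l):
    q=Q[l==k]
    if len(q)>8: print("grip",len(q),q.min(0).round(3),q.max(0).round(3),q.mean(0).round(3))
# rod: z .2-.3
for n,D in(("s",S),("t",T)):
    P=D["P"].reshape(-1,3);C=D["I"].reshape(-1,3)
    m=(P[:,2]>.225)&(P[:,2]<.275)&(P[:,0]>.45)&(P[:,0]<.7)&(P[:,1]<.08)&(P[:,1]>-.5)
    q=P[m];print(n,len(q))
    for y in np.arange(-.5,.1,.02):
        r=q[abs(q[:,1]-y)<.01]
        if len(r): print(round(y,2),len(r),r.mean(0).round(3),r[:,2].max().round(3))
E
```

```text
side (180, 208) [0.455 0.396 0.059]
side (205, 218) [0.503 0.342 0.018]
side (230, 238) [0.479 0.213 0.017]
side (256, 252) [0.483 0.116 0.011]
top (177, 227) [0.482 0.43  0.002]
top (205, 226) [0.486 0.322 0.003]
top (237, 232) [0.462 0.198 0.014]
top (263, 232) [0.455 0.094 0.116]
grip 87 [0.473 0.304 0.11 ] [0.49  0.333 0.143] [0.48  0.315 0.129]
grip 124 [0.46  0.403 0.11 ] [0.496 0.43  0.161] [0.476 0.414 0.137]
grip 94 [0.453 0.182 0.11 ] [0.47  0.213 0.144] [0.46  0.195 0.129]
grip 148 [0.445 0.079 0.111] [0.475 0.109 0.161] [0.458 0.092 0.137]
s 1228
-0.36 27 [ 0.59  -0.353  0.252] 0.259
-0.34 58 [ 0.588 -0.341  0.253] 0.259
-0.32 63 [ 0.586 -0.322  0.252] 0.26
-0.3 62 [ 0.584 -0.299  0.252] 0.261
-0.28 44 [ 0.582 -0.28   0.252] 0.256
-0.26 47 [ 0.58  -0.26   0.251] 0.257
-0.24 58 [ 0.577 -0.241  0.253] 0.261
-0.22 54 [ 0.575 -0.218  0.252] 0.258
-0.2 47 [ 0.572 -0.201  0.252] 0.261
-0.18 42 [ 0.571 -0.18   0.252] 0.257
-0.16 198 [ 0.589 -0.158  0.254] 0.274
-0.14 128 [ 0.582 -0.142  0.258] 0.275
-0.12 40 [ 0.564 -0.12   0.252] 0.255
-0.1 51 [ 0.561 -0.098  0.252] 0.261
-0.08
[... 403 characters left out ...]
0.3 23 [ 0.586 -0.299  0.255] 0.26
-0.28 25 [ 0.584 -0.281  0.254] 0.265
-0.26 23 [ 0.581 -0.26   0.255] 0.26
-0.24 23 [ 0.58  -0.239  0.255] 0.266
-0.22 22 [ 0.579 -0.219  0.255] 0.262
-0.2 26 [ 0.578 -0.202  0.254] 0.262
-0.18 23 [ 0.574 -0.18   0.255] 0.262
-0.16 49 [ 0.584 -0.158  0.259] 0.274
-0.14 69 [ 0.584 -0.141  0.259] 0.274
-0.12 33 [ 0.581 -0.123  0.252] 0.274
-0.1 26 [ 0.564 -0.098  0.255] 0.264
-0.08 22 [ 0.564 -0.08   0.253] 0.263
-0.06 27 [ 0.56  -0.06   0.256] 0.264
-0.04 22 [ 0.558 -0.039  0.254] 0.261
-0.02 21 [ 0.556 -0.02   0.255] 0.268
0.0 25 [ 0.553 -0.002  0.256] 0.261
0.02 27 [0.551 0.02  0.255] 0.261
0.04 31 [0.549 0.041 0.255] 0.261
0.06 5 [0.546 0.052 0.254] 0.259
```

View pics/c1.png

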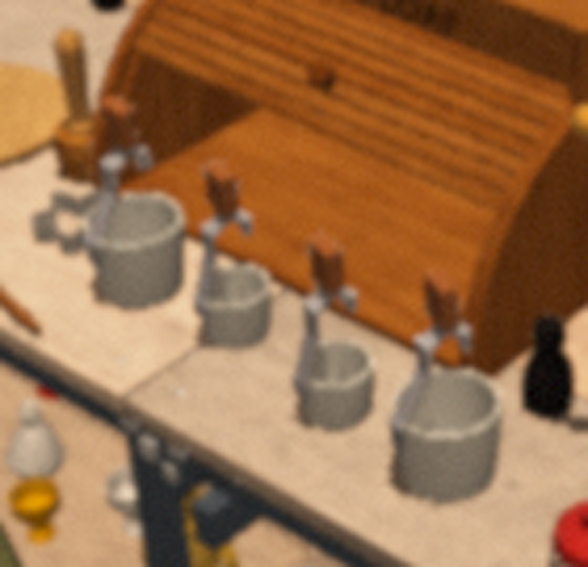

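```bash
cat >> h.py <<'E'
from scipy.optimize import least_squares
def tool(s):
    R=cv2.Rodrigues(np.array(s["tool_rot"],float))[0]; return R
E
python3 - <<'E'
from h import *
S=np.load("side0.npz");T=np.load("top0.npz")
A=[D["P"].reshape(-1,3) for D in(S,T)]
for n,c,r,h in(("L1",(.47,.092),.036,.06),("L2",(.48,.414),.036,.06),("S1",(.47,.195),.027,.042),("S2",(.485,.315),.027,.042)):
    for k,P in enumerate(A):
        d=np.hypot(*(P[:,:2]-c).T)
        near=P[d<.055]
        rim=near[(near[:,2]>h-.012)&(near[:,2]<h+.004)]
        f=least_squares(lambda p:np.hypot(*(rim[:,:2]-p).T)-r,c,loss='soft_l1',f_scale=.002).x
        H=h+.05
        g=near[(near[:,2]>h+.068)&(near[:,2]<h+.108)]
        st=near[(near[:,2]>h+.008)&(near[:,2]<h+.042)]
        v=st[:,:2]-f
        st=st[np.hypot(*v.T)<.045]
        b=cv2.minAreaRect(g[:,:2].astype(np.float32)*1000)
        top=g[g[:,2]>h+.093]
        print(n,"side top".split()[k],len(rim),"rim c",f.round(4),"grip",len(g),g.mean(0).round(4),np.round(b[0],1),np.round(b[1],1),b[2].__round__(1),"gtop",len(top),top.mean(0).round(4),"strap",len(st),(st.mean(0)[:2]-f).round(4), 'yaw',np.degrees(np.arctan2(*-(st.mean(0)[:2]-f)[::-1])).round(1), 'g-f',(g.mean(0)[:2]-f).round(4))
for k,P in enumerate(A):
    m=(P[:,2]>.24)&(P[:,2]<.268)&(abs(P[:,0]-(.571-.114*(P[:,1]+.15)))<.014)&(P[:,1]<.1)&(P[:,1]>-.4)
    q=P[m]; a=np.polyfit(q[:,1]+.15,q[:,0],1); z=np.polyfit(q[:,1]+.15,q[:,2],1); print("rod",a,z,q[:,1].min(),q[:,1].max())
R=tool(ctrl.get_state()); print(R.round(4))
E
```

```text
L1 side 184 rim c [0.4607 0.0961] grip 104 [0.4577 0.0917 0.1461] [460.7  94.8] [30.7 15.6] 69.9 gtop 36 [0.4594 0.0935 0.1575] strap 54 [-0.0178  0.0046] yaw -14.6 g-f [-0.003  -0.0044]
L1 top 63 rim c [0.4628 0.0949] grip 35 [0.4622 0.0942 0.1551] [462.7  95. ] [25.2 13.8] 68.0 gtop 29 [0.4626 0.0949 0.1585] strap 19 [-0.0166  0.0057] yaw -18.8 g-f [-0.0006 -0.0007]
L2 side 160 rim c [0.4789 0.418 ] grip 83 [0.4765 0.4133 0.1465] [478.5 416. ] [27.8 16. ] 84.9 gtop 30 [0.4776 0.4152 0.157 ] strap 50 [-0.0175  0.0008] yaw -2.5 g-f [-0.0024 -0.0046]
L2 top 60 rim c [0.4807 0.4176] grip 33 [0.4803 0.4152 0.1554] [480.  417.7] [12.5 23.9] 0.1 gtop 27 [0.4807 0.4159 0.1586] strap 11 [-0.0231  0.0021] yaw -5.2 g-f [-0.0003 -0.0025]
S1 side 128 rim c [0.4617 0.1997] grip 94 [0.4596 0.1951 0.1292] [462.5 196.7] [29.4 16.8] 70.0 gtop 35 [0.4615 0.1957 0.1391] strap 43 [-0.0167  0.0026] yaw -8.9 g-f [-0.0021 -0.0046]
S1 top 38 rim c [0.4645 0.198 ] grip 32 [0.4636 0.1969 0.1384] [464.  197.5] [25.5 13.3] 73.2 gtop 27 [0.4635 0.198  0.1405] strap 9 [-0.0204  0.0048] yaw -13.3 g-f [-0.0009 -0.0011]
S2 side 113 rim c [0.4821 0.3199] grip 87 [0.4799 0.3148 0.1286] [481.7 318.7] [29.2 14.2] 82.1 gtop 31 [0.4815 0.3169 0.1393] strap 42 [-0.015   0.0018] yaw -6.8 g-f [-0.0022 -0.0051]
S2 top 34 rim c [0.4843 0.3199] grip 36 [0.484  0.3176 0.1372] [484.6 318.5] [26.1 13.6] 76.9 gtop 28 [0.4847 0.3193 0.1409] strap 13 [-0.0164  0.0005] yaw -1.8 g-f [-0.0003 -0.0023]
rod [-0.11655333  0.56702106] [0.00130469 0.25236338] -0.3563553752289181 0.0546813590950168
rod [-0.10909924  0.57069724] [2.18559124e-04 2.55044548e-01] -0.35447687735703687 0.05311341947655414
[[-9.254e-01  3.791e-01 -6.000e-04]
 [ 3.791e-01  9.254e-01 -1.600e-03]
 [-1.000e-04 -1.700e-03 -1.000e+00]]
```

```bash
cat >> h.py <<'E'
def to(x,y,z,yaw):
    """tool-frame shift mm and turn deg to reach world TCP x,y,z with pot yaw (deg); tool x = -pot x"""
    s=ctrl.get_state();R=tool(s)
    a=np.radians(yaw);c,n=np.cos(a),np.sin(a)
    Rt=np.array([[-c,-n,0],[-n,c,0],[0,0,-1.]]).T
    Rt=np.column_stack([[-c,-n,0],[-n,c,0],[0,0,-1]])
    d=R.T@(np.array([x,y,z])-s["position"])*1000
    w=np.degrees(cv2.Rodrigues(R.T@Rt)[0].ravel())
    print("t",round(float(s["time"]),1),"shift",d.round(1),"turn",w.round(1),"F",s["ft_force"].round(2),"grip",s["grip_width"].round(3),s["grip_force"].round(1))
E
python3 -c "
from h import *
to(.462,.095,.25,-19)"
```

```text
Traceback (most recent call last):
  File "h.py", line 30, in to
    print("t",round(float(s["time"]),1),"shift",d.round(1),"turn",w.round(1),"F",s["ft_force"].round(2),"grip",s["grip_width"].round(3),s["grip_force"].round(1))
                                                                                                               ^^^^^^^^^^^^^^^^^^^^^
AttributeError: 'float' object has no attribute 'round'
```

```bash
sed -i 's/s\["grip_width"\].round(3),s\["grip_force"\].round(1)/round(s["grip_width"],3),round(s["grip_force"],1)/' h.py
python3 -c "
from h import *
to(.462,.095,.25,-19)"
```

```text
t 0.1 shift [-391.4 -386.5   -9. ] turn [-0.1  0.  -3.3] F [-1.44  0.03  0.47] grip 1.004 0.0
```

```bash
python3 -m jog '[[[-15,-15,-5,0,0,0,50],[-45,-45,-10,0,0,0,50],[-80,-80,-10,0,0,0,50],[-115,-114,-10,0,0,0,50],[-150,-148,-10,0,0,0,50],[-185,-183,-10,0,0,0,50],[-220,-217,-10,0,0,0,50],[-255,-252,-10,0,0,-1,50],[-290,-286,-10,0,0,-2,50],[-320,-316,-10,0,0,-3,50]]]' 15 | cut -c1-600
python3 -m jog '[[[-30,-30,0,0,0,0,50],[-52,-52,0,0,0,0,50],[-66,-65,0,0,0,0,50],[-71,-70,0,0,0,0,50],[-71,-70,0,0,0,0,50]]]' | cut -c1-600
python3 -c "
from h import *
to(.462,.095,.150,-19)"
```

```text
time: 1.1
position: [0.4233, 0.185, 0.2511]
tool_rot: [0.527, 3.097, -0.0]
ft_force: [0.1, 0.4, 0.1]
grip_width: 0.575
grip_force: 0.0
time: 1.6
position: [0.4666, 0.0978, 0.251]
tool_rot: [-0.528, -3.096, 0.0]
ft_force: [-0.2, 0.9, -0.3]
grip_width: 0.576
grip_force: 0.0
t 1.6 shift [  3.4  -4.1 101. ] turn [-0.  -0.  -0.4] F [-0.22  0.86 -0.31] grip 0.576 0.0
```

```bash
python3 -m jog '[[[0,0,25,0,0,0,50],[1,-1,60,0,0,0,50],[2,-3,70,0,0,0,50],[2,-3,70,0,0,0,50]]]' 15 | head -2
python3 -c "
from h import *
to(.462,.095,.150,-19)"
```

```text
time: 2.0
position: [0.462, 0.0967, 0.1798]
t 2.0 shift [-0.6 -1.6 29.8] turn [-0.1 -0.2 -0.2] F [0.09 0.65 0.68] grip 0.577 0.0
```

```bash
python3 -m jog '[[[0,-1,15,0,0,0,50],[0,-2,28,0,0,0,50],[0,-2,30,0,0,0,50],[0,-2,30,0,0,0,10],[0,-2,30,0,0,0,5],[0,-2,30,0,0,0,5],[0,-2,30,0,0,0,5],[0,-2,30,0,0,0,5]]]' 20
python3 -m jog '[[[0,0,-10,0,0,0,5],[0,0,-40,0,0,0,5],[0,0,-80,0,0,0,5],[0,0,-120,0,0,0,5],[0,0,-155,0,0,0,5],[0,0,-166,0,0,0,5],[0,0,-166,0,0,0,5]]]' 20
python3 -c "
from h import *
to(.4735,-.001,.316,6.5)"
```

```text
time: 2.8
position: [0.4635, 0.0944, 0.1517]
tool_rot: [0.526, 3.096, 0.001]
ft_force: [0.3, -0.6, 1.1]
grip_width: 0.3
grip_force: 20.0
time: 3.5
position: [0.4638, 0.0943, 0.3189]
tool_rot: [0.526, 3.094, 0.003]
ft_force: [0.3, 0.3, -2.8]
grip_width: 0.298
grip_force: 20.0
t 3.5 shift [-40.6 -86.8   2.8] turn [  0.1   0.2 -25.8] F [ 0.35  0.26 -2.84] grip 0.298 20.0
```

```bash
python3 -m jog '[[[-5,-10,0,0,0,-4,5],[-12,-27,1,0,0,-10,5],[-20,-45,2,0,0,-16,5],[-28,-63,3,0,0,-21,5],[-36,-78,3,0,0,-25,5],[-40,-86,3,0,0,-26,5],[-40,-86,3,0,0,-26,5]]]' 20|head -2
python3 - <<'E'
from h import *
to(.4735,-.001,.316,6.5)
o=get("side");save(o,"s1.png");P=cloud(o)
cv2.imwrite("pics/s1c.png",cv2.resize(o["image"][120:330,200:480],None,fx=2.8,fy=2.8,interpolation=cv2.INTER_CUBIC)[...,::-1])
for nm in("side","top"):
    if nm=="top": o=get("top");P=cloud(o)
    Q=P.reshape(-1,3)
    d=np.hypot(Q[:,0]-.4735,Q[:,1]+.001)
    near=Q[d<.05]
    for zz in(.166,):
        rim=near[(near[:,2]>.21)&(near[:,2]<.231)]
        if len(rim)>8: print(nm,len(rim),least_squares(lambda p:np.hypot(*(rim[:,:2]-p).T)-.036,(.4735,-.001),loss='soft_l1',f_scale=.002).x,near[:,2].min(),rim[:,2].max())
E
```

```text
time: 4.2
position: [0.4715, -0.0019, 0.3121]
t 4.2 shift [-2.   0.6 -3.9] turn [-0.  -0.2  0.1] F [ 0.2   0.04 -1.1 ] grip 0.294 20.0
side 241 [ 0.46888839 -0.00198842] -0.29381284474336117 0.23060317667255573
```

View pics/s1c.png

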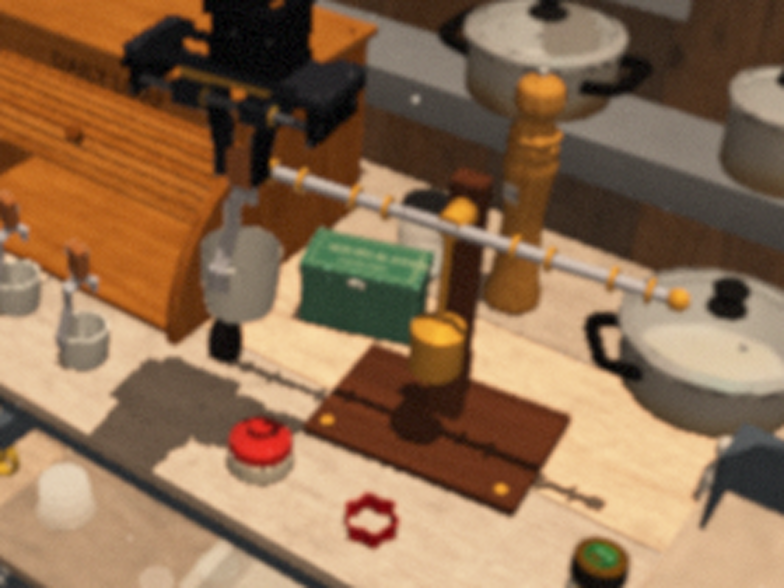

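```bash
python3 - <<'E'
from h import *
ey=np.array([-.1123,.9937]);ex=np.array([.9937,.1123]);p0=np.array([.571,-.151])
for n in("side0","top0"):
    D=np.load(n+".npz");P=D["P"].reshape(-1,3);I=D["I"].reshape(-1,3).astype(int)
    a=(P[:,:2]-p0)@ey;b=(P[:,:2]-p0)@ex
    m=(abs(a)<.21)&(abs(b)<.014)&(abs(P[:,2]-.25)<.02)&(I[:,0]-I[:,2]>50)
    h,_=np.histogram(a[m]*1000,np.arange(-210,211,4))
    # clusters
    s=np.sort(a[m]*1000);g=np.split(s,np.where(np.diff(s)>5)[0]+1)
    print(n,[(round(float(x.mean()),1),len(x)) for x in g if len(x)>2])
to(.553,.008,.316,6.5)
E
```

```text
side0 [(-197.7, 67), (-174.3, 31), (-143.6, 35), (-89.3, 32), (-58.2, 34), (-1.1, 71), (60.6, 31), (91.4, 33), (145.6, 32), (176.4, 28), (197.6, 43)]
top0 [(-196.4, 27), (-172.8, 13), (-142.8, 11), (-111.5, 4), (-89.1, 13), (-58.6, 15), (1.8, 39), (60.5, 12), (92.0, 12), (145.8, 13), (177.1, 14), (198.9, 26)]
t 4.3 shift [-81.6  -1.8  -3.5] turn [ 0.  -0.2  0.2] F [-0.24  0.28 -0.54] grip 0.297 20.0
```

```bash
python3 -m jog '[[[0,0,-2,0,0,0,5],[-6,0,-4,0,0,0,5],[-18,0,-4,0,0,0,5],[-35,0,-4,0,0,0,5],[-52,0,-4,0,0,0,5],[-66,-1,-4,0,0,0,5],[-76,-1,-4,0,0,0,5],[-81,-1,-4,0,0,0,5],[-82,-1,-4,0,0,0,5],[-82,-1,-4,0,0,0,5]]]' 20
python3 - <<'E'
from h import *
to(.553,.009,.316,6.5)
o=get("side");P=cloud(o)
a=o["image"][150:270,230:350];cv2.imwrite("pics/s2c.png",cv2.resize(a,None,fx=4.8,fy=4.8,interpolation=cv2.INTER_CUBIC)[...,::-1])
E
```

```text
time: 5.3
position: [0.5539, 0.0084, 0.3183]
tool_rot: [0.184, -3.136, -0.0]
ft_force: [0.4, 0.3, -1.6]
grip_width: 0.296
grip_force: 20.0
t 5.3 shift [0.8 0.7 2.3] turn [ 0.  -0.   0.2] F [ 0.37  0.27 -1.64] grip 0.296 20.0
```

View pics/s2c.png

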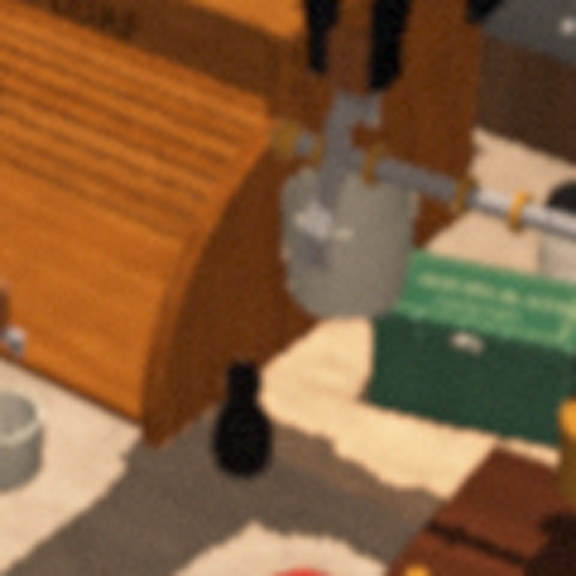

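```bash
python3 -m jog '[[[1,0,5,0,0,0,5],[1,0,12,0,0,0,5],[1,0,19,0,0,0,5],[1,0,24,0,0,0,5],[1,0,28,0,0,0,5],[1,0,31,0,0,0,5],[1,0,34,0,0,0,5],[1,0,37,0,0,0,5],[1,-1,40,0,0,0,5],[1,-1,43,0,0,0,5]]]' 20
python3 -m jog '[[[0,0,3,0,0,0,5],[0,0,6,0,0,0,5],[0,-1,8,0,0,0,5],[0,-1,10,0,0,0,5],[0,-1,12,0,0,0,5],[0,-1,13,0,0,0,5],[0,-1,14,0,0,0,5],[0,-1,15,0,0,0,5],[0,-1,15,0,0,0,5],[0,-1,15,0,0,0,5]]]' 20
cat >> h.py <<'E'
def tilt():
    ey=np.array([-.1123,.9937]);ex=np.array([.9937,.1123]);p0=np.array([.571,-.150])
    o=get("side");P=cloud(o).reshape(-1,3)
    a=(P[:,:2]-p0)@ey;b=(P[:,:2]-p0)@ex
    best=None
    m=(abs(a)<.2)&(abs(a)>.03)&(abs(b)<.02)&(abs(P[:,2]-.25)<.1)
    a,z=a[m],P[m,2]
    T=np.arange(-.44,.441,.005);n=[(abs(z-.252-np.tan(t)*a)<.005).sum() for t in T]
    t=T[int(np.argmax(n))];k=abs(z-.252-np.tan(t)*a)<.008
    print("tilt",np.arctan(np.polyfit(a[k],z[k],1)[0]).round(3),max(n)); return o
E
python3 - <<'E'
from h import *
to(.553,.006,.262,6.5)
save(tilt(),"s3.png")
E
```

```text
time: 6.35
position: [0.5534, 0.0074, 0.2753]
tool_rot: [-0.184, 3.135, 0.0]
ft_force: [0.7, 0.7, 0.3]
grip_width: 0.298
grip_force: 20.0
time: 7.35
position: [0.5533, 0.0063, 0.2603]
tool_rot: [-0.184, 3.136, -0.0]
ft_force: [1.4, 0.1, 0.6]
grip_width: 0.296
grip_force: 20.0
t 7.3 shift [ 0.4 -0.2 -1.7] turn [-0.   0.   0.2] F [1.42 0.12 0.58] grip 0.296 20.0
tilt -0.204 628
```

```bash
python3 -m jog '[[[0,0,0,0,0,0,27],[0,0,0,0,0,0,29],[0,0,0,0,0,0,32],[0,0,0,0,0,0,36],[0,0,0,0,0,0,40],[0,0,0,0,0,0,44],[0,0,-5,0,0,0,44],[0,0,-20,0,0,0,46],[0,0,-50,0,0,0,50],[0,0,-80,0,0,0,50]]]' 20
python3 - <<'E'
from h import *
tilt()
to(.480,.4165,.36,-4)
E
```

```text
time: 8.4
position: [0.5532, 0.0063, 0.3422]
tool_rot: [-0.184, 3.136, 0.0]
ft_force: [1.0, 0.3, 0.6]
grip_width: 0.568
grip_force: 0.0
tilt -0.183 620
t 8.4 shift [ 26.7 416.3 -12. ] turn [ 0.1  0.5 10.7] F [ 2.27 -0.16  3.57] grip 0.572 0.0
```

```bash
python3 -m jog '[[[1,15,-8,0,0,0,50],[3,45,-10,0,0,1,50],[6,85,-12,0,0,2,50],[8,130,-12,0,0,3,50],[11,175,-12,0,0,4,50],[14,220,-12,0,0,5,50],[17,265,-12,0,0,6,50],[20,310,-12,0,0,8,50],[23,350,-12,0,0,9,50],[25,380,-12,0,0,10,50]]]' 20 | head -2
python3 - <<'E'
from h import *
to(.480,.4165,.22,-4)
P=np.load("top0.npz")["P"].reshape(-1,3)
for z in(.05,.1,.15,.2,.25):
    m=(P[:,1]>.15)&(P[:,1]<.5)&(P[:,0]>.5)&(P[:,2]>z)&(P[:,2]<.4); print(z,P[m,0].min() if m.any() else None)
E
```

```text
time: 9.45
position: [0.4826, 0.3842, 0.3532]
t 9.4 shift [  4.4  31.9 133.3] turn [0.1 0.  0.9] F [ 0.66 -0.34  0.14] grip 0.573 0.0
0.05 0.5001725576001267
0.1 0.5823057320547527
0.15 0.5922964221483215
0.2 0.6469978550416522
0.25 0.6479585887819262
```

```bash
python3 -m jog '[[[2,20,20,0,0,0,50],[3,30,60,0,0,1,50],[4,32,105,0,0,1,50],[4,33,145,0,0,1,50],[4,33,165,0,0,1,50],[4,33,170,0,0,1,50],[4,33,170,0,0,1,50]]]' 20 | head -2
python3 - <<'E'
from h import *
to(.480,.4165,.150,-4)
E
```

```text
time: 10.15
position: [0.4821, 0.4141, 0.1828]
t 10.2 shift [ 2.3  2.2 32.8] turn [-0.   0.  -0.3] F [0.04 0.03 0.4 ] grip 0.575 0.0
```

```bash
python3 -m jog '[[[1,1,15,0,0,0,50],[2,2,30,0,0,0,50],[2,2,32,0,0,0,50],[2,2,33,0,0,0,10],[2,2,33,0,0,0,5],[2,2,33,0,0,0,5],[2,2,33,0,0,0,5],[2,2,33,0,0,0,5]]]' 20
python3 -m jog '[[[0,0,-10,0,0,0,5],[0,0,-40,0,0,0,5],[0,0,-80,0,0,0,5],[0,0,-120,0,0,0,5],[0,0,-160,0,0,0,5],[0,-5,-190,0,0,0,5],[0,-20,-200,0,0,0,5],[0,-50,-200,0,0,0,5],[0,-85,-200,0,0,0,5],[0,-120,-200,0,0,0,5]]]' 20
python3 -c "
from h import *
to(.46,-.15,.350,3)
to(.509,-.315,.345,6.5)"
```

```text
time: 10.95
position: [0.4803, 0.4164, 0.1498]
tool_rot: [0.117, 3.139, 0.001]
ft_force: [0.5, -0.5, 1.4]
grip_width: 0.297
grip_force: 19.9
time: 11.95
position: [0.4704, 0.2938, 0.3479]
tool_rot: [-0.118, -3.138, 0.003]
ft_force: [0.5, -0.2, -1.9]
grip_width: 0.293
grip_force: 19.9
t 11.9 shift [ -22.9 -443.3   -1.2] turn [-0.1 -0.1 -7.3] F [ 0.51 -0.17 -1.91] grip 0.293 19.9
t 11.9 shift [ -84.1 -604.2    4. ] turn [ -0.1  -0.1 -10.8] F [ 0.51 -0.17 -1.91] grip 0.293 19.9
```

```bash
python3 -m jog '[[[0,-35,0,0,0,0,5],[0,-75,0,0,0,0,5],[0,-120,0,0,0,-1,5],[0,-165,0,0,0,-2,5],[-5,-210,0,0,0,-4,5],[-10,-255,0,0,0,-5,5],[-15,-300,0,0,0,-6,5],[-20,-345,0,0,0,-7,5],[-25,-390,0,0,0,-8,5],[-30,-435,0,0,0,-9,5]]]' 20 | head -2
python3 -c "
from h import *
to(.509,-.315,.345,6.5)"
```

```text
time: 12.95
position: [0.4668, -0.1422, 0.3481]
t 12.9 shift [ -27.8 -175.7    2.8] turn [ 0.1 -0.1 -1.8] F [ 1.05 -0.25 -0.8 ] grip 0.297 19.9
```

```bash
python3 -m jog '[[[-2,-40,0,0,0,0,5],[-6,-80,0,0,0,-1,5],[-12,-115,0,0,0,-2,5],[-18,-142,1,0,0,-2,5],[-23,-160,2,0,0,-2,5],[-26,-169,2,0,0,-2,5],[-28,-172,2,0,0,-2,5],[-28,-172,2,0,0,-2,5]]]' 20 | head -2
python3 -c "
from h import *
tilt()
to(.5887,-.3063,.345,6.5)"
```

```text
time: 13.75
position: [0.5103, -0.3084, 0.3468]
tilt -0.18 515
t 13.8 shift [-77.9  -7.7   2. ] turn [ 0.1 -0.   0.3] F [-0.93 -0.11 -0.88] grip 0.296 19.9
```

```bash
python3 -m jog '[[[0,-3,1,0,0,0,5],[-6,-6,1,0,0,0,5],[-18,-7,1,0,0,0,5],[-33,-7,1,0,0,0,5],[-50,-7,1,0,0,0,5],[-63,-7,1,0,0,0,5],[-73,-7,1,0,0,0,5],[-77,-7,1,0,0,0,5],[-78,-7,1,0,0,0,5],[-78,-7,1,0,0,0,5]]]' 20
python3 - <<'E'
from h import *
to(.5887,-.3063,.345,6.5)
o=tilt()
a=o["image"][140:340,330:480];cv2.imwrite("pics/s4c.png",cv2.resize(a,None,fx=3,fy=3,interpolation=cv2.INTER_CUBIC)[...,::-1])
E
```

```text
time: 14.8
position: [0.5885, -0.3069, 0.3464]
tool_rot: [0.183, -3.136, 0.0]
ft_force: [0.1, -0.3, -1.6]
grip_width: 0.296
grip_force: 19.9
t 14.8 shift [-0.3  0.6  1.4] turn [-0.  -0.   0.2] F [ 0.15 -0.27 -1.57] grip 0.296 19.9
tilt -0.179 601
```

View pics/s4c.png

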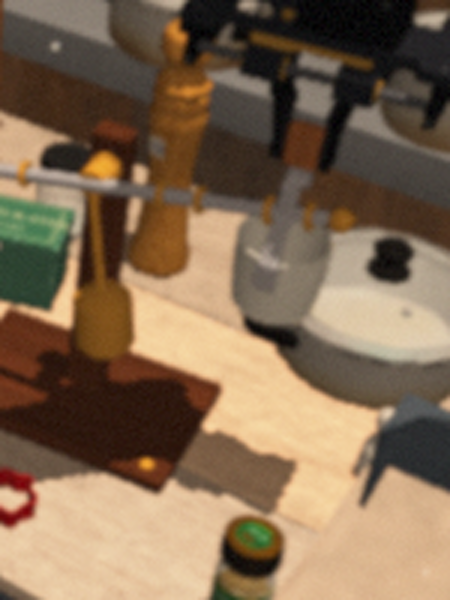

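```bash
python3 -m jog '[[[0,0,5,0,0,0,5],[0,0,12,0,0,0,5],[0,0,19,0,0,0,5],[0,0,24,0,0,0,5],[0,0,27,0,0,0,5],[0,-1,30,0,0,0,5],[0,-1,33,0,0,0,5],[0,-1,36,0,0,0,5],[0,-1,39,0,0,0,5],[0,-2,42,0,0,0,5]]]' 20 | head -4
python3 -m jog '[[[0,0,3,0,0,0,5],[0,0,6,0,0,0,5],[0,0,8,0,0,0,5],[0,-1,10,0,0,0,5],[0,-1,12,0,0,0,5],[0,-1,13,0,0,0,5],[0,-1,14,0,0,0,5],[0,-1,14,0,0,0,5],[0,-1,14,0,0,0,5]]]' 20
python3 - <<'E'
from h import *
to(.589,-.309,.290,6.5)
save(tilt(),"s5.png")
E
```

```text
time: 15.85
position: [0.5891, -0.3084, 0.3042]
tool_rot: [-0.184, 3.136, 0.001]
ft_force: [-0.3, 1.3, -0.5]
time: 16.75
position: [0.5892, -0.3094, 0.2903]
tool_rot: [0.184, -3.136, -0.0]
ft_force: [-0.6, 0.7, 0.5]
grip_width: 0.292
grip_force: 19.9
t 16.8 shift [0.2 0.4 0.3] turn [0.  0.  0.2] F [-0.6   0.72  0.54] grip 0.292 19.9
tilt -0.006 656
```

```bash
python3 -m jog '[[[0,0,0,0,0,0,27],[0,0,0,0,0,0,29],[0,0,0,0,0,0,32],[0,0,0,0,0,0,36],[0,0,0,0,0,0,40],[0,0,0,0,0,0,44],[0,0,-5,0,0,0,44],[0,0,-20,0,0,0,46],[0,0,-45,0,0,0,50],[0,0,-70,0,0,0,50]]]' 20 |tail -2
python3 - <<'E'
from h import *
tilt()
to(.4635,.198,.34,-16)
E
```

```text
grip_width: 0.566
grip_force: 0.0
tilt -0.001 654
t 17.9 shift [ 66.2 520.   24.5] turn [-0.2  0.4 22.7] F [ 0.92 -0.17  2.89] grip 0.569 0.0
```

```bash
python3 -m jog '[[[2,15,0,0,0,0,50],[8,45,0,0,0,2,50],[16,85,0,0,0,4,50],[24,130,0,0,0,6,50],[32,175,0,0,0,8,50],[40,220,0,0,0,10,50],[46,265,0,0,0,12,50],[52,310,0,0,0,14,50],[57,355,0,0,0,16,50],[62,400,0,0,0,18,50]]]' 20 | head -2
python3 -c "
from h import *
to(.4635,.198,.132,-16)"
```

```text
time: 18.85
position: [0.4804, 0.0817, 0.3619]
t 18.9 shift [ 40.  110.  230.2] turn [0.2 0.1 4.6] F [ 0.63  0.4  -0.35] grip 0.574 0.0
```

```bash
python3 -m jog '[[[12,35,0,0,0,1,50],[24,68,10,0,0,2,50],[32,92,35,0,0,3,50],[37,104,75,0,0,4,50],[39,109,115,0,0,5,50],[39,109,150,0,0,5,50],[39,109,180,0,0,5,50],[39,109,190,0,0,5,50],[39,109,190,0,0,5,50]]]' 20 | head -2
python3 -c "
from h import *
to(.4635,.198,.132,-16)"
```

```text
time: 19.75
position: [0.4638, 0.1945, 0.1701]
t 19.8 shift [ 1.3  3.3 38.1] turn [-0.1 -0.  -0.3] F [-0.12 -0.52  0.5 ] grip 0.574 0.0
```

```bash
python3 -m jog '[[[1,2,15,0,0,0,50],[1,3,32,0,0,0,50],[1,3,37,0,0,0,50],[1,3,38,0,0,0,10],[1,3,38,0,0,0,5],[1,3,38,0,0,0,5],[1,3,38,0,0,0,5],[1,3,38,0,0,0,5]]]' 20
python3 -m jog '[[[0,0,-10,0,0,0,5],[0,0,-40,0,0,0,5],[0,0,-80,0,0,0,5],[0,0,-120,0,0,0,5],[0,0,-160,0,0,0,5],[0,0,-180,0,0,0,5],[0,0,-184,0,0,0,5]]]' 20
python3 -c "
from h import *
to(.483,-.0845,.316,6.5)"
```

```text
time: 20.55
position: [0.4644, 0.1985, 0.1331]
tool_rot: [0.444, 3.109, 0.002]
ft_force: [0.4, -0.3, 2.9]
grip_width: 0.297
grip_force: 20.0
time: 21.25
position: [0.4649, 0.1984, 0.3196]
tool_rot: [0.445, 3.106, 0.006]
ft_force: [-0.3, 0.2, -0.9]
grip_width: 0.301
grip_force: 20.0
t 21.2 shift [ -96.7 -266.5    2.7] turn [  0.2   0.2 -22.8] F [-0.35  0.17 -0.91] grip 0.301 20.0
```

```bash
python3 -m jog '[[[-2,-20,0,0,0,-2,5],[-8,-50,1,0,0,-4,5],[-18,-85,2,0,0,-7,5],[-30,-122,3,0,0,-10,5],[-42,-160,3,0,0,-13,5],[-55,-195,3,0,0,-16,5],[-70,-228,3,0,0,-19,5],[-84,-252,3,0,0,-21,5],[-93,-263,3,0,0,-23,5],[-96,-266,3,0,0,-23,5]]]' 20 | head -2
python3 -c "
from h import *
tilt()
to(.5626,-.0755,.316,6.5)"
```

```text
time: 22.25
position: [0.4808, -0.0861, 0.3123]
tilt -0.0 556
t 22.3 shift [-82.1   0.4  -3.7] turn [-0.  -0.1  0.1] F [ 0.71  1.21 -0.29] grip 0.301 20.0
```

```bash
python3 -m jog '[[[0,0,-3,0,0,0,5],[-6,0,-4,0,0,0,5],[-18,0,-4,0,0,0,5],[-35,0,-4,0,0,0,5],[-52,0,-4,0,0,0,5],[-66,0,-4,0,0,0,5],[-76,0,-4,0,0,0,5],[-81,0,-4,0,0,0,5],[-82,0,-4,0,0,0,5],[-82,0,-4,0,0,0,5]]]' 20
python3 - <<'E'
from h import *
to(.5626,-.0755,.316,6.5)
o=tilt()
a=o["image"][140:300,230:430];cv2.imwrite("pics/s6c.png",cv2.resize(a,None,fx=3,fy=3,interpolation=cv2.INTER_CUBIC)[...,::-1])
E
```

```text
time: 23.3
position: [0.5627, -0.0743, 0.3171]
tool_rot: [0.185, -3.136, 0.0]
ft_force: [-0.3, -0.1, -0.8]
grip_width: 0.301
grip_force: 20.0
t 23.3 shift [ 0.2 -1.2  1.1] turn [-0.  -0.   0.2] F [-0.26 -0.11 -0.78] grip 0.301 20.0
tilt -0.002 638
```

View pics/s6c.png

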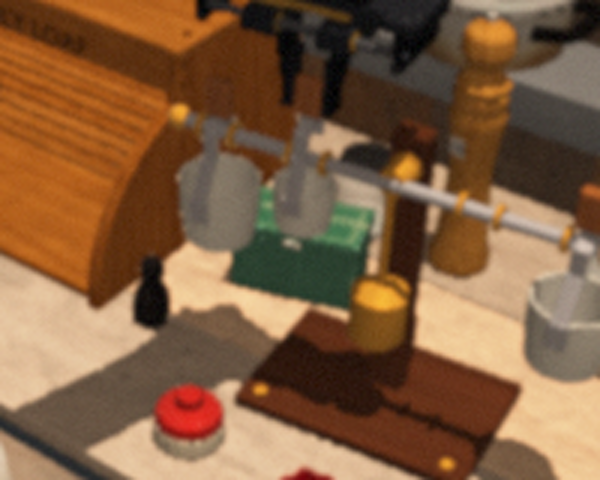

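```bash
python3 -m jog '[[[0,-1,5,0,0,0,5],[0,-1,12,0,0,0,5],[0,-1,18,0,0,0,5],[0,-1,23,0,0,0,5],[0,-1,26,0,0,0,5],[0,-1,28,0,0,0,5],[0,-1,29,0,0,0,5],[0,-1,30,0,0,0,5],[0,-1,31,0,0,0,5],[0,-1,31,0,0,0,5]]]' 20
python3 -c "
from h import *
to(.5626,-.0755,.286,6.5)
tilt()"
```

```text
time: 24.35
position: [0.5629, -0.0754, 0.2862]
tool_rot: [-0.184, 3.136, 0.0]
ft_force: [-0.3, 0.1, 0.7]
grip_width: 0.305
grip_force: 20.0
t 24.4 shift [ 0.4 -0.   0.2] turn [0.  0.  0.2] F [-0.32  0.12  0.75] grip 0.305 20.0
tilt -0.071 664
```

```bash
python3 -m jog '[[[0,0,0,0,0,0,27],[0,0,0,0,0,0,29],[0,0,0,0,0,0,32],[0,0,0,0,0,0,36],[0,0,0,0,0,0,40],[0,0,0,0,0,0,44],[0,0,-5,0,0,0,44],[0,0,-20,0,0,0,46],[0,0,-45,0,0,0,50],[0,0,-70,0,0,0,50]]]' 20 |tail -2
python3 - <<'E'
from h import *
tilt()
to(.4835,.319,.35,-7)
E
```

```text
grip_width: 0.566
grip_force: 0.0
tilt -0.036 668
t 25.4 shift [ 34.4 401.9  11.9] turn [-0.   0.4 13.7] F [ 1.07 -0.42  2.98] grip 0.567 0.0
```

```bash
python3 -m jog '[[[4,15,0,0,0,0,50],[8,45,0,0,0,1,50],[12,85,0,0,0,3,50],[16,130,0,0,0,5,50],[20,175,0,0,0,7,50],[24,220,0,0,0,9,50],[28,265,0,0,0,11,50],[31,310,0,0,0,13,50],[34,350,0,0,0,13,50],[34,385,5,0,0,13,50]]]' 20 | head -2
python3 -c "
from h import *
to(.4835,.319,.132,-7)"
```

```text
time: 26.45
position: [0.4836, 0.3058, 0.353]
t 26.4 shift [  1.8  12.6 221. ] turn [0.1 0.1 0.8] F [ 0.14 -0.46 -0.09] grip 0.576 0.0
```

```bash
python3 -m jog '[[[0,8,25,0,0,0,50],[1,14,65,0,0,1,50],[1,16,105,0,0,1,50],[1,16,145,0,0,1,50],[1,16,170,0,0,1,50],[1,16,180,0,0,1,50],[1,16,180,0,0,1,50]]]' 20 | head -2
python3 -c "
from h import *
to(.4835,.319,.132,-7)"
```

```text
time: 27.15
position: [0.4847, 0.3188, 0.1711]
t 27.1 shift [ 1.2  0.1 39.1] turn [-0.1 -0.  -0.3] F [-0.72  0.95  0.45] grip 0.575 0.0
```

```bash
python3 -m jog '[[[1,0,15,0,0,0,50],[1,0,32,0,0,0,50],[1,0,38,0,0,0,50],[1,0,39,0,0,0,10],[1,0,39,0,0,0,5],[1,0,39,0,0,0,5],[1,0,39,0,0,0,5],[1,0,39,0,0,0,5]]]' 20
python3 -m jog '[[[0,0,-10,0,0,0,5],[0,0,-40,0,0,0,5],[0,0,-80,0,0,0,5],[0,0,-120,0,0,0,5],[0,0,-160,0,0,0,5],[0,-5,-185,0,0,0,5],[0,-20,-190,0,0,0,5],[0,-50,-190,0,0,0,5],[0,-85,-190,0,0,0,5],[0,-120,-190,0,0,0,5]]]' 20
python3 -c "
from h import *
tilt()
to(.5,-.2335,.319,6.5)"
```

```text
time: 27.95
position: [0.4843, 0.3193, 0.133]
tool_rot: [0.199, 3.134, 0.002]
ft_force: [-0.2, 0.1, 2.5]
grip_width: 0.298
grip_force: 20.0
time: 28.95
position: [0.4679, 0.1976, 0.3211]
tool_rot: [-0.2, -3.134, 0.003]
ft_force: [0.7, -0.8, -0.1]
grip_width: 0.303
grip_force: 20.0
tilt -0.037 662
t 29.0 shift [ -88.4 -415.5    3.3] turn [ -0.1  -0.2 -14.3] F [ 2.11 -5.62 -0.88] grip 0.297 20.0
```

```bash
python3 -m jog '[[[0,-35,0,0,0,-1,5],[-3,-75,0,0,0,-2,5],[-7,-120,0,0,0,-4,5],[-12,-165,1,0,0,-6,5],[-18,-210,2,0,0,-8,5],[-26,-255,2,0,0,-10,5],[-36,-300,2,0,0,-12,5],[-50,-340,2,0,0,-13,5],[-65,-375,2,0,0,-14,5],[-77,-397,2,0,0,-14,5]]]' 20 | head -2
python3 -m jog '[[[-6,-10,0,0,0,0,5],[-9,-15,0,0,0,0,5],[-9,-15,0,0,0,0,5],[-9,-15,0,0,0,0,5]]]' 20 | head -2
python3 -c "
from h import *
tilt()
to(.5794,-.2245,.319,6.5)"
```

```text
time: 30.0
position: [0.4961, -0.2016, 0.3202]
time: 30.4
position: [0.5049, -0.217, 0.3199]
tilt -0.038 612
t 30.4 shift [-73.  -16.5   1.1] turn [0.1 0.  0.3] F [ 0.92 -0.46  0.01] grip 0.302 20.0
```

```bash
python3 -m jog '[[[0,-7,1,0,0,0,5],[0,-14,1,0,0,0,5],[-6,-16,1,0,0,0,5],[-18,-16,1,0,0,0,5],[-33,-16,1,0,0,0,5],[-48,-16,1,0,0,0,5],[-60,-16,1,0,0,0,5],[-69,-16,1,0,0,0,5],[-73,-16,1,0,0,0,5],[-73,-16,1,0,0,0,5]]]' 20
python3 - <<'E'
from h import *
to(.5794,-.2245,.319,6.5)
o=tilt()
a=o["image"][140:300,250:450];cv2.imwrite("pics/s7c.png",cv2.resize(a,None,fx=3,fy=3,interpolation=cv2.INTER_CUBIC)[...,::-1])
E
```

```text
time: 31.45
position: [0.5801, -0.2248, 0.3191]
tool_rot: [0.184, -3.136, 0.001]
ft_force: [-1.3, -0.5, -0.8]
grip_width: 0.302
grip_force: 20.0
t 31.4 shift [0.6 0.4 0.1] turn [-0.  -0.   0.2] F [-1.25 -0.53 -0.8 ] grip 0.302 20.0
tilt -0.038 660
```

View pics/s7c.png

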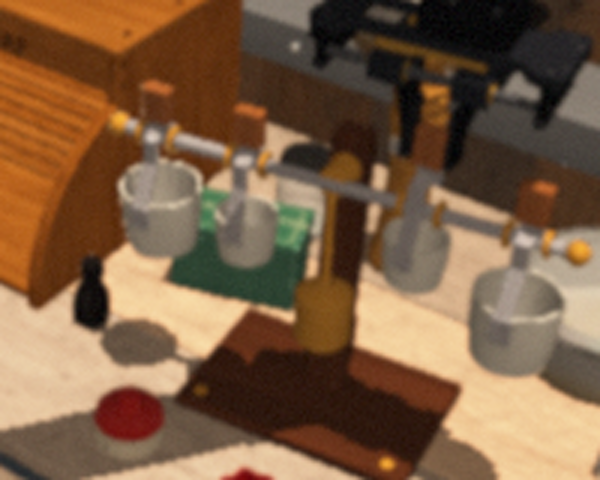

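```bash
python3 -m jog '[[[0,0,5,0,0,0,5],[0,0,12,0,0,0,5],[0,0,18,0,0,0,5],[0,0,22,0,0,0,5],[0,0,24,0,0,0,5],[0,0,26,0,0,0,5],[0,0,27,0,0,0,5],[0,0,28,0,0,0,5],[0,0,29,0,0,0,5],[0,0,29,0,0,0,5]]]' 20
python3 -c "
from h import *
to(.5794,-.2245,.290,6.5)
tilt()"
```

```text
time: 32.5
position: [0.5798, -0.2248, 0.2902]
tool_rot: [-0.184, 3.136, -0.0]
ft_force: [0.0, -0.7, 0.7]
grip_width: 0.303
grip_force: 20.0
t 32.5 shift [0.4 0.4 0.2] turn [-0.   0.   0.2] F [ 0.03 -0.68  0.68] grip 0.303 20.0
tilt 0.02 686
```

```bash
python3 -m jog '[[[0,0,0,0,0,0,27],[0,0,0,0,0,0,29],[0,0,0,0,0,0,32],[0,0,0,0,0,0,36],[0,0,0,0,0,0,40],[0,0,0,0,0,0,44],[0,0,-5,0,0,0,44],[0,0,-20,0,0,0,46],[0,0,-50,0,0,0,50],[0,0,-90,0,0,0,50]]]' 20 |tail -2
python3 -m jog '[[[0,0,-20,0,0,0,50],[0,0,-30,0,0,0,50],[0,0,-30,0,0,0,50],[0,0,-30,0,0,0,50],[0,0,-30,0,0,0,50],[0,0,-30,0,0,0,50],[0,0,-30,0,0,0,50],[0,0,-30,0,0,0,50],[0,0,-30,0,0,0,50],[0,0,-30,0,0,0,50]]]' |head -2
python3 -m jog '[[[0,0,0,0,0,0,50],[0,0,0,0,0,0,50],[0,0,0,0,0,0,50],[0,0,0,0,0,0,50],[0,0,0,0,0,0,50],[0,0,0,0,0,0,50],[0,0,0,0,0,0,50],[0,0,0,0,0,0,50],[0,0,0,0,0,0,50],[0,0,0,0,0,0,50]]]' |head -2
python3 - <<'E'
from h import *
o=tilt();save(o,"s8.png")
o=tilt()
E
```

```text
grip_width: 0.565
grip_force: 0.0
time: 34.55
position: [0.5798, -0.2247, 0.4102]
time: 35.55
position: [0.5799, -0.2247, 0.4103]
tilt 0.002 677
tilt 0.005 682
```

View pics/s8.png

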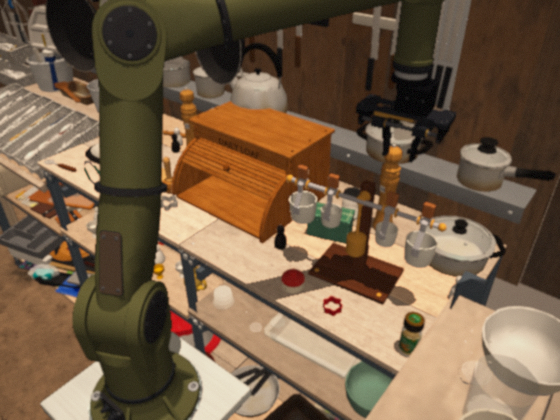

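All four pots hang on the bar (pixels (303,205), (331,214), (386,233), (421,247)). It is level, the gripper is clear, and the shaker, timer, cutter and jar are where they were. I'll let it settle briefly, then hand in.

```bash
python3 -m jog '[[[0,0,0,0,0,0,50],[0,0,0,0,0,0,50],[0,0,0,0,0,0,50],[0,0,0,0,0,0,50],[0,0,0,0,0,0,50],[0,0,0,0,0,0,50],[0,0,0,0,0,0,50],[0,0,0,0,0,0,50],[0,0,0,0,0,0,50],[0,0,0,0,0,0,50]]]' |head -1
python3 -m jog '[[[0,0,0,0,0,0,50],[0,0,0,0,0,0,50],[0,0,0,0,0,0,50],[0,0,0,0,0,0,50],[0,0,0,0,0,0,50],[0,0,0,0,0,0,50],[0,0,0,0,0,0,50],[0,0,0,0,0,0,50],[0,0,0,0,0,0,50],[0,0,0,0,0,0,50]]]' |head -1
python3 -c "
from h import *
tilt();tilt()
print(ctrl.close_job())"
```

```text
time: 36.65
time: 37.65
tilt 0.007 673
tilt 0.004 672
the job is handed in; nothing more can be done
None
```

The job is handed in at about 38 s: both large pots hang on the outer seats and both small ones on the inner seats, hung in the order asked, and the bar is at rest and level to within about 0.007 rad.

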